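# Hold the sensor head over the measuring cell

## Robot

A 6-joint arm with a two-finger parallel gripper is mounted at the origin on the work surface. World frame = base frame: x ahead of the robot, y to its left, z up, the work surface at z = 0. Lengths are in mm, angles in rad, forces in N, time in s.
With the tool pointing down it reaches from about 400 to 925 mm from the base axis. Payload 12.5 kg.
Tool frame: the origin (TCP) lies between the finger pads; the fingertips stand 11 mm ahead of it and the grasp point (between the pads) lies 8 mm behind it; y points along the fingers, x is the direction in which the jaws open and shut, and the axes are right-handed (so a half turn about y gives the same grasp; the last joint's range is limited). The gripper opens to 95 mm and grips with 3 to 60 N. Pads are 20 mm wide; open, the fingers measure 119 mm over their backs; the gripper's body (75 mm by 180 mm) begins 59 mm behind the grasp point.
Start: joints at [1.244, 0.491, 1.559, -0, 1.092, -0.106], TCP at [136.862, 609.848, 225.661] pointing down, gripper open.
Joint ranges: [-3.1, 3.1], [-0.84, 2.19], [0.05, 2.79], [-1.13, 4.28], [0.06, 2.93], [-2.69, 2.69]. Speed limits (rad/s): [2.22, 2.22, 2.79, 3.14, 3.14, 3.14].

## Interface

Orientations are given as [roll, pitch, yaw] about the fixed x, y, z axes, in that order (R = Rz(yaw) Ry(pitch) Rx(roll)).
In Python, from cell import env gives the robot as it stands.
- The arm moves only by the tool jog_arm, never from a script. Its argument "series" is a list of rows, each an object of numbers: "dx", "dy", "dz": the shift along the world's x, y, z in m; "rx", "ry", "rz": the turn, a rotation vector about the world's x, y, z in degrees; "gripper": the opening, from 0 (shut) to 1 (fully open). A call has 1 to 12 rows; each row shifts and turns the commanded pose from where the row before left it; what a row does not reach is not made up. A row lasts 1/10 s, in which the tool goes at most 50 mm and 8.59 degrees, less where a joint would pass 70% of its speed; a pose out of reach is approached as far as the arm can. A call is refused whole if a number of a shift passes 0.05 or a number of a turn 8.59, either way. A call with a gripper value outside its range is refused whole. The fingers move at their own pace and stop on an object; the grip force is fixed at half the most. Time passes only in rows, so rows that do not move let the fingers close. It gives the time, the measured TCP pose, the force and the opening at its end, in the units of the state.
- env.state(): the state, without advancing time (a new reading comes with each control period).
- env.read_camera(name): name is "scene" or "side" or "wrist"; returns the picture (384x512x3 uint8, red, green, blue); there is no depth.
- env.camera_info(name): a dict with "camera_matrix" (3x3 intrinsics, pixels), "k1" (the pictures are not rectified: a ray, as slopes to the right and down, at radius r is drawn at 1 + k1 r^2 times it, then the intrinsics apply), "R" (3x3) and "t" (3): a world point X has camera coordinates R X + t; the wrist camera has in their place "mount" (4x4, takes a point from camera to tool coordinates, whose origin is the TCP and whose axes are the tool frame's). Camera axes: x right, y down, z forward; pixel columns grow to the right and rows downward; lengths in mm; the calibration is good to about 2 mm. A picture is of the moment at which its call begins: read the wrist's pose just before it. camera_info takes no time and is no camera call.
- env.job_done(): hands the job in, once; it reports no verdict.
The state is a dict: "t": time; "joints": joint angles; "qvel": joint speeds; "tau": joint torques, N m; "eef_pos": TCP position; "tcp_rot": TCP orientation; "ft_force": force on the tool from outside, world axes, zero at the start; "moment": the same for the moment, N m; "opening": opening from 0.0 (shut) to 1.0 (fully open).
Only numpy, scipy, OpenCV 4.12 (cv2) and the standard library are available. Lean on these libraries where they do the work, as an engineer would, in place of code of your own. Each camera call takes 0.05 s, during which the arm holds its last target.

## Task

Take the blue cap off the black measuring cell and set it down the right way up inside the steel tray. Then pick up the sensor head by its orange grip, carry it across without anything touching the blue pipe line, and finish still holding it steady, upright, centred and square (long side along long side) about 1 cm above the open mouth of the cell, never touching the cell with it. Do not drop the cap, and leave the beaker, the coupling and the jar where they stand.

Things in the scene. Friction and masses are not known exactly. Their poses are not given: they have to be found in the camera images.
- cell: measuring cell, fixed to the bench: black box 120 x 100 mm (x, y), top at 62 mm, on it a grey rectangular open neck, outside 84 x 64 mm, inside 68 x 48 mm (long sides along the cell's x), its rim 100 mm above the bench. Origin: centre of its underside on the bench; z up. Stands to the robot's right, in one of two places that it may have swapped with the tray, turned by up to 0.4 rad.
- cell_mouth (a point): centre of the neck's open mouth, in the plane of its rim, 100 mm above the bench; axes as the cell's (x along the long sides, z up).
- cap: loose blue cap, about 0.12 kg, lying on the cell's neck at the start. From below: a locating lip 58 x 38 x 6 mm that hangs loosely in the mouth, a plate 84 x 64 x 8 mm that lies on the rim, and a black grip bar 40 mm long (cap's x), 14 mm wide (cap's y), standing 36 mm above the plate; overall 50 mm high. Origin: centre of the lip's underside, so the plate's top is 14 mm and the bar's top 50 mm above it; z up.
- tray: steel tray with an open top, fixed to the bench, 150 x 110 mm outside (x, y), 22 mm high, walls and floor 3 mm thick. Origin: centre of its underside on the bench; z up. Stands to the robot's right.
- sensor: loose battery-powered sensor head, about 0.22 kg, standing upright on the bench to the robot's left. A white housing 60 x 40 x 35 mm (x, y, z) whose underside is the lens face, and on it an upright orange grip 40 mm long (x), 22 mm wide (y), rising to 86 mm overall. Origin: centre of the underside (lens face); z up. It looks the same after a half turn for this job: either way round is square with the mouth.
- pipe: fixed pipe line between the sensor and the cell: blue pipe of 32 mm diameter, axis 100 mm above the bench, running along the body's x for 250 mm either side of its origin, fittings to 52 mm diameter, a red valve lever up to 150 mm above the bench in the middle (16 mm wide, from 18 mm behind to 68 mm ahead of the origin along x), two stands with 60 mm wide feet. Origin: on the bench under the middle; z up.
- beaker: clear beaker, 68 mm diameter, 85 mm high, bystander; origin at the centre of its underside.
- coupling: grey and black pipe coupling standing on end, 54 mm diameter, 60 mm high, bystander; origin at the centre of its underside.
- jar: small amber jar, 48 mm diameter, 55 mm high, bystander; origin at the centre of its underside.

How it is judged (in metres and radians):
On the way, in this order (a step that is already met when the one before it is completed fails the run):
1. the cap lies the right way up inside the tray, let go (x of cap in the frame of tray between -0.045 and 0.045 m and y of cap in the frame of tray between -0.035 and 0.035 m and z of cap in the frame of tray below 0.012 m and angle between cap's own z axis and vertical below 0.12 rad and contact force between the fingers and cap below 0.1 N and linear speed of cap below 0.03 m/s), for 0.2 s.
2. the sensor head is lifted clear of the bench in the fingers (height (world z) of sensor above 0.04 m and contact force between the fingers and sensor above 0.5 N), for 0.1 s.
At the end, for the whole second after the job is handed in: Cap level on the tray floor, let go, within 45 mm along and 35 mm across of its centre. Sensor head held still in the fingers, lens face 3 to 18 mm above the rim, centred within 8 mm, parallel within 0.14 rad, upright within 0.1 rad, touching neither cell nor cap (all of step 1 and horizontal distance between sensor and cell_mouth below 0.008 m and z of sensor in the frame of cell_mouth between 0.003 and 0.018 m and angle between the x axis of sensor and the x axis of cell_mouth, either way round below 0.14 rad and angle between sensor's own z axis and vertical below 0.1 rad and contact force between sensor and cell below 0.1 N and contact force between sensor and cap below 0.1 N and contact force between the fingers and sensor above 0.5 N and linear speed of sensor below 0.02 m/s); the arm keeps its last pose, push and grip.
It fails at once if the pipe line is touched (contact force between pipe and anything else above 0.5 N).
It fails at once if the sensor head touches the cell (contact force between sensor and cell above 0.3 N).
It fails at once if the cap is dropped (falling faster than 0.6 m/s out of the fingers) (linear speed of cap above 0.6 m/s and contact force between the fingers and cap below 0.05 N).
It fails at once if a bystander is moved more than 20 mm (distance of any of beaker, coupling, jar from where it was at the start of the episode above 0.02 m).
It also fails if it takes over 67 s, if anything falls off the work surface, if the arm or the gripper's body presses on something with over 40 N, if the wrist force passes 120 N, or if a joint passes its speed limit or range.

## Working session

There is one attempt and no reset: what is moved stays moved. The work goes in short steps, Python scripts to look and compute and a tool call to move; the robot and the scene stay as the last step left them, time stands still between calls to the robot, and variables do not carry over. Pictures are saved under pics/ and viewed, and the job is handed in when it is done.

Besides the shell and the picture viewer there is one more tool, called after "Call:" by a JSON object that holds its "fn" and its "kwargs", one argument or row to a line. jog_arm: Moves the arm, as the interface text tells. Its arguments: {"type":"object","properties":{"series":{"type":"array"}},"required":["series"]}

```bash
ls; mkdir -p pics
python3 - <<'E'
from cell import env
import cv2
s=env.state(); print(s)
for n in ["scene","side","wrist"]:
    im=env.read_camera(n); cv2.imwrite(f"pics/{n}0.png",cv2.cvtColor(im,cv2.COLOR_RGB2BGR)); print(n,env.camera_info(n))
E
```

```text
pics
{'t': 0.0, 'joints': array([ 1.24442837e+00,  4.91564727e-01,  1.55945169e+00,  2.98444560e-05,
        1.09172685e+00, -1.05623527e-01]), 'qvel': array([-0.0005417 , -0.00118225, -0.00089909, -0.00074685,  0.00064893,
       -0.00033622]), 'tau': array([ 5.10648297e-04, -6.12652659e+01, -2.58171380e+01,  6.93005277e-02,
        4.82044020e-02, -9.45706302e-05]), 'eef_pos': array([136.75587103, 609.60981201, 225.05776846]), 'tcp_rot': array([-1.57064870e+00,  1.14141225e-03,  1.35003821e+00]), 'ft_force': array([ 0.54115833, -1.06918055,  0.34489627]), 'moment': array([ 0.04054834, -0.03459783, -0.00169182]), 'opening': 1.0038919678267124}
scene {'camera_matrix': array([[367.16032606,   0.        , 260.01341664],
       [  0.        , 367.16032606, 193.41319814],
       [  0.        ,   0.        ,   1.        ]]), 'k1': -0.05495251964297183, 'R': array([[-0.7805526 ,  0.62505909, -0.0062265 ],
       [ 0.42056398,  0.51776461, -0.74501393],
       [-0.46245387, -0.5841412 , -0.66701985]]), 't': array([ 462.82168278, -164.63705829, 1211.54474753])}
side {'camera_matrix': array([
[... 241 characters left out ...]
25243, -0.46799854, -0.70772116],
       [ 0.5213519 ,  0.47869512, -0.70642988]]), 't': array([-394.75832087,  351.5713037 ,  941.99234099])}
wrist {'camera_matrix': array([[323.76107587,   0.        , 256.03162662],
       [  0.        , 323.76107587, 188.25628198],
       [  0.        ,   0.        ,   1.        ]]), 'k1': 0.003628976148808482, 'mount': array([[ 9.99999353e-01, -1.06650062e-03,  3.95783381e-04,
         1.34460443e-01],
       [-6.70162897e-04, -2.71175889e-01,  9.62529578e-01,
        -1.59089476e+02],
       [-9.19211482e-04, -9.62529220e-01, -2.71176428e-01,
         7.63658946e+01],
       [ 0.00000000e+00,  0.00000000e+00,  0.00000000e+00,
         1.00000000e+00]])}
```

View pics/scene0.png

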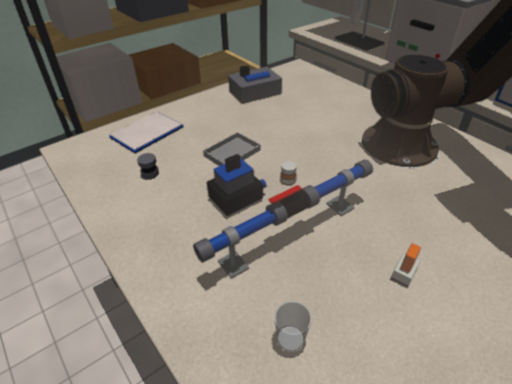

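View pics/side0.png

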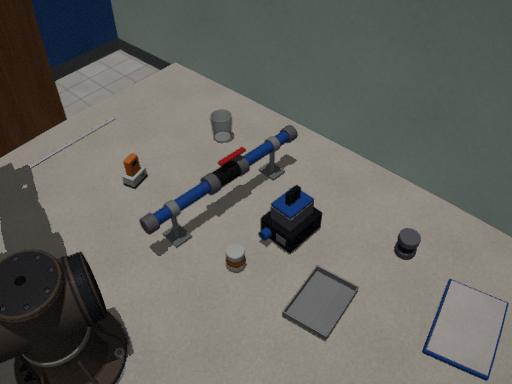

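View pics/wrist0.png

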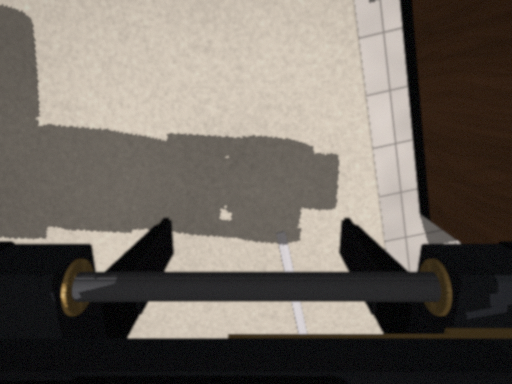

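The scene and side views show the cell with its cap (scene ~235,185; side ~291,215), the tray (scene 232,150; side 321,300), the sensor (scene 408,262; side 134,170), the pipe diagonally between them, and jar, beaker and coupling. The wrist view shows bare bench. Next I'll zoom in on the crops.

```bash
cat > h.py <<'E'
import numpy as np, cv2
from cell import env
from scipy.spatial.transform import Rotation as Ro
def ray(name,uv,st=None):
    c=env.camera_info(name);K=c["camera_matrix"];k=c["k1"]
    p=cv2.undistortPoints(np.array([[uv]],float),K,np.array([k,0,0,0,0.]))[0,0]
    d=np.array([p[0],p[1],1.])
    if name=="wrist":
        R=Ro.from_euler('xyz',st["tcp_rot"]).as_matrix();M=c["mount"]
        return st["eef_pos"]+R@M[:3,3], R@M[:3,:3]@d
    R=c["R"];return -R.T@c["t"], R.T@d
def plane(name,uv,z,st=None):
    o,d=ray(name,uv,st);return o+d*(z-o[2])/d[2]
def tri(a,b,st=None):
    o1,d1=ray(a[0],a[1],st);o2,d2=ray(b[0],b[1],st)
    d1=d1/np.linalg.norm(d1);d2=d2/np.linalg.norm(d2)
    s=np.linalg.lstsq(np.stack([d1,-d2],1),o2-o1,rcond=None)[0]
    p,q=o1+s[0]*d1,o2+s[1]*d2
    return (p+q)/2,np.linalg.norm(p-q)
def proj(name,X,st=None):
    c=env.camera_info(name);X=np.array(X,float)
    if name=="wrist":
        R=Ro.from_euler('xyz',st["tcp_rot"]).as_matrix();M=c["mount"]
        p=M[:3,:3].T@(R.T@(X-st["eef_pos"])-M[:3,3])
    else: p=c["R"]@X+c["t"]
    q=p[:2]/p[2];q=q*(1+c["k1"]*(q@q));K=c["camera_matrix"]
    return np.array([K[0,0]*q[0]+K[0,2],K[1,1]*q[1]+K[1,2]])
def crop(src,x,y,w,h,f,out):
    im=cv2.imread(src)[y:y+h,x:x+w];cv2.imwrite(out,cv2.resize(im,None,fx=f,fy=f,interpolation=cv2.INTER_CUBIC))
E
python3 - <<'E'
from h import *
crop("pics/scene0.png",190,120,130,100,6,"pics/sc_cell.png")
crop("pics/side0.png",225,170,140,170,3.5,"pics/sd_cell.png")
a=cv2.resize(cv2.imread("pics/scene0.png")[235:290,380:440],None,fx=6,fy=6,interpolation=2)
b=cv2.resize(cv2.imread("pics/side0.png")[145:200,105:165],None,fx=6,fy=6,interpolation=2)
cv2.imwrite("pics/sens.png",np.hstack([a,b]))
E
```

```text
(no output)
```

View pics/sc_cell.png

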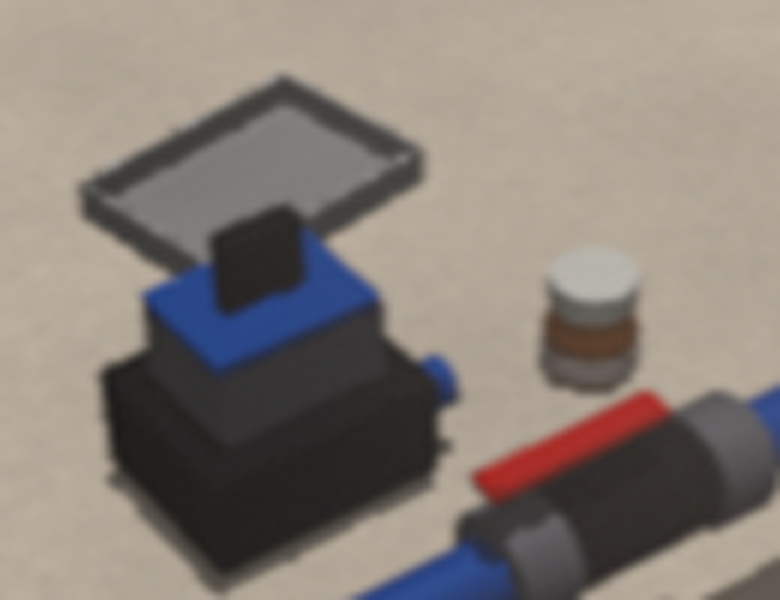

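View pics/sd_cell.png

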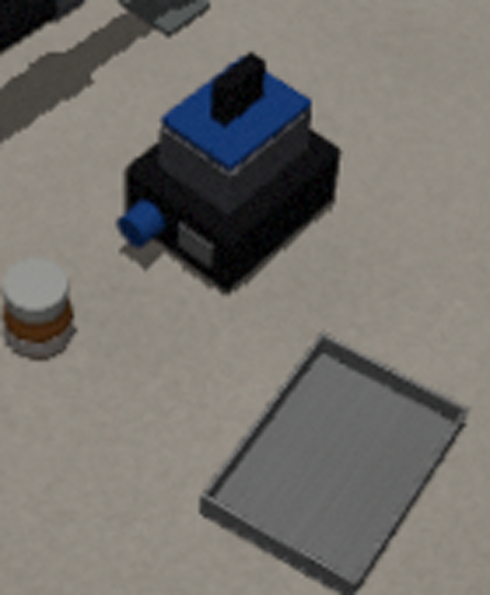

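View pics/sens.png

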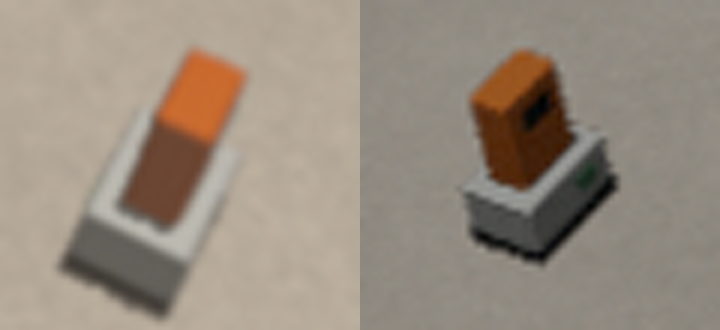

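Run:
```python
from h import *
def S(p,x0,y0,f): return ((p[0]+.5)/f-.5+x0,(p[1]+.5)/f-.5+y0)
sc=lambda x,y:S((x,y),190,120,6); sd=lambda x,y:S((x,y),225,170,3.5)
np.set_printoptions(precision=1,suppress=True)
print("cap scene",[plane("scene",sc(*p),108)[:2] for p in [(145,297),(220,373),(383,300)]])
print("cap side",[plane("side",sd(*p),108)[:2] for p in [(162,119),(232,167),(311,103)]])
print("tray scene",[plane("scene",sc(*p),22)[:2] for p in [(80,188),(283,77),(422,153)]])
print("tray side",[plane("side",sd(*p),22)[:2] for p in [(322,335),(467,410),(352,583),(203,500)]])
ss=lambda x,y:S((x,y),380,235,6); se=lambda x,y:S((x-360,y),105,145,6)
print("grip scene",[plane("scene",ss(*p),86)[:2] for p in [(195,50),(246,74),(213,140),(158,118)]])
print("grip side",[plane("side",se(*p),86)[:2] for p in [(472,98),(522,50),(555,63),(496,109)]])
print("house scene",[plane("scene",ss(*p),35)[:2] for p in [(90,210),(185,262),(240,152)]])
print("house side",[plane("side",se(*p),35)[:2] for p in [(465,188),(530,212),(608,138)]])
# pipe end points / jar
print("pipe scene",[plane("scene",p,100)[:2] for p in [(205,250),(363,169)]],"side",[plane("side",p,100)[:2] for p in [(151,223),(289,134)]])
for a,b in [((205,250),(289,134)),((363,169),(151,223))]: print(tri(("scene",a),("side",b)))
print("jar",plane("scene",(288.5,165),55),plane("side",(235,250),55))
```

```text
cap scene [array([ 622.1, -152.4]), array([626. , -90.5]), array([544.4, -86.5])]
cap side [array([542.2, -92.5]), array([ 539.7, -155.1]), array([ 620.6, -158.7])]
tray scene [array([ 542.9, -348.9]), array([ 397.8, -368.2]), array([ 384.4, -260.7])]
tray side [array([ 525.4, -248.8]), array([ 539.3, -355.6]), array([ 392. , -372.7]), array([ 377.4, -269.5])]
grip scene [array([419.1, 306.9]), array([414.5, 325.1]), array([449.1, 334.7]), array([455.8, 316.8])]
grip side [array([413.6, 323.3]), array([449.4, 332.9]), array([453.9, 313.6]), array([416.4, 308.7])]
house scene [array([465.8, 310.3]), array([458.3, 346. ]), array([400.3, 330.2])]
house side [array([401.3, 329.7]), array([411.9, 293.2]), array([467.8, 305.8])]
pipe scene [array([779.7,  53.3]), array([315.5,  83. ])] side [array([317.3,  79.3]), array([783.9,  48.7])]
(array([781.5,  50.4,  99.5]), np.float64(5.9495766561008665))
(array([316.6,  81.6,  99.3]), np.float64(3.7679167085057563))
jar [413.7 -94.3  55. ] [414.8 -94.3  55. ]
```

Call:
{"fn": "jog_arm", "kwargs": {
  "series": [
    {"dx": 0.04, "dy": -0.022, "dz": 0.01, "rz": 0.8},
    {"dx": 0.04, "dy": -0.022, "dz": 0.01, "rz": 0.8},
    {"dx": 0.04, "dy": -0.022, "dz": 0.01, "rz": 0.8},
    {"dx": 0.04, "dy": -0.022, "dz": 0.01, "rz": 0.8},
    {"dx": 0.04, "dy": -0.022, "dz": 0.01, "rz": 0.8},
    {"dx": 0.04, "dy": -0.022, "dz": 0.01, "rz": 0.8},
    {"dx": 0.04, "dy": -0.022, "dz": 0.01, "rz": 0.8},
    {"dx": 0.04, "dy": -0.022, "dz": 0.01, "rz": 0.8},
    {"dx": 0.01, "dy": -0.047, "rz": 0.9},
    {"dx": 0.01, "dy": -0.047, "rz": 0.9},
    {"dx": 0.01, "dy": -0.047, "rz": 0.9},
    {"dx": 0.01, "dy": -0.047, "rz": 0.9}
  ]
}}

```text
$.series[0]: bad value
```

Call:
{"fn": "jog_arm", "kwargs": {
  "series": [
    {"dx": 0.04, "dy": -0.022, "dz": 0.01, "rx": 0, "ry": 0, "rz": 0.8, "gripper": 1},
    {"dx": 0.04, "dy": -0.022, "dz": 0.01, "rx": 0, "ry": 0, "rz": 0.8, "gripper": 1},
    {"dx": 0.04, "dy": -0.022, "dz": 0.01, "rx": 0, "ry": 0, "rz": 0.8, "gripper": 1},
    {"dx": 0.04, "dy": -0.022, "dz": 0.01, "rx": 0, "ry": 0, "rz": 0.8, "gripper": 1},
    {"dx": 0.04, "dy": -0.022, "dz": 0.01, "rx": 0, "ry": 0, "rz": 0.8, "gripper": 1},
    {"dx": 0.04, "dy": -0.022, "dz": 0.01, "rx": 0, "ry": 0, "rz": 0.8, "gripper": 1},
    {"dx": 0.04, "dy": -0.022, "dz": 0.01, "rx": 0, "ry": 0, "rz": 0.8, "gripper": 1},
    {"dx": 0.04, "dy": -0.022, "dz": 0.01, "rx": 0, "ry": 0, "rz": 0.8, "gripper": 1}
  ]
}}

```text
t: 0.95
eef_pos: [458.3, 432.6, 306.0]
tcp_rot: [-1.571, 0.0, 1.462]
ft_force: [0.1, 0.6, 0.3]
opening: 0.999
```

Call:
{"fn": "jog_arm", "kwargs": {
  "series": [
    {"dx": 0.01, "dy": -0.046, "dz": 0, "rx": 0, "ry": 0, "rz": 0.3, "gripper": 1},
    {"dx": 0.01, "dy": -0.046, "dz": 0, "rx": 0, "ry": 0, "rz": 0.3, "gripper": 1},
    {"dx": 0.01, "dy": -0.046, "dz": 0, "rx": 0, "ry": 0, "rz": 0.3, "gripper": 1},
    {"dx": 0.01, "dy": -0.046, "dz": 0, "rx": 0, "ry": 0, "rz": 0.3, "gripper": 1},
    {"dx": 0.01, "dy": -0.046, "dz": 0, "rx": 0, "ry": 0, "rz": 0.3, "gripper": 1},
    {"dx": 0.01, "dy": -0.046, "dz": 0, "rx": 0, "ry": 0, "rz": 0.3, "gripper": 1},
    {"dx": 0.01, "dy": -0.046, "dz": 0, "rx": 0, "ry": 0, "rz": 0.3, "gripper": 1},
    {"dx": 0.01, "dy": -0.046, "dz": 0, "rx": 0, "ry": 0, "rz": 0.3, "gripper": 1},
    {"dx": 0.01, "dy": -0.046, "dz": 0, "rx": 0, "ry": 0, "rz": 0.3, "gripper": 1},
    {"dx": 0.01, "dy": -0.046, "dz": 0, "rx": 0, "ry": 0, "rz": 0.3, "gripper": 1},
    {"dx": 0.01, "dy": -0.046, "dz": 0, "rx": 0, "ry": 0, "rz": 0.3, "gripper": 1},
    {"dx": 0.01, "dy": -0.046, "dz": 0, "rx": 0, "ry": 0, "rz": 0.3, "gripper": 1}
  ]
}}

```text
t: 2.15
eef_pos: [576.9, -120.1, 305.6]
tcp_rot: [-1.571, -0.0, 1.525]
ft_force: [0.3, -0.0, 1.0]
opening: 0.996
```

```bash
cat > shot.py <<'E'
from h import *
import sys,pickle
n=sys.argv[1];cam=sys.argv[2] if len(sys.argv)>2 else "wrist"
s=env.state();im=env.read_camera(cam);cv2.imwrite(f"pics/{n}.png",cv2.cvtColor(im,cv2.COLOR_RGB2BGR));pickle.dump(s,open(f"{n}.pkl","wb"));print(s["t"],s["eef_pos"],s["tcp_rot"],s["ft_force"],s["opening"])
E
python3 shot.py w1
```

```text
2.15 [ 576.87280974 -120.12561122  305.56770882] [-1.57063495e+00 -2.17308053e-04  1.52466285e+00] [ 0.29773237 -0.03873582  1.04813556] 0.99604136019395
```

View pics/w1.png

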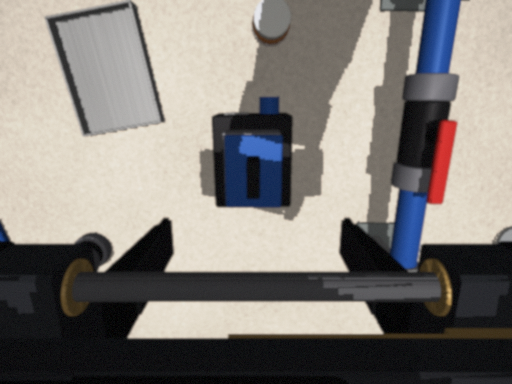

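```bash
python3 -c "
from h import *
crop('pics/w1.png',195,85,120,130,4.5,'pics/w1c.png')
crop('pics/w1.png',35,0,140,140,4,'pics/w1t.png')"
```

```text
(no output)
```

View pics/w1c.png

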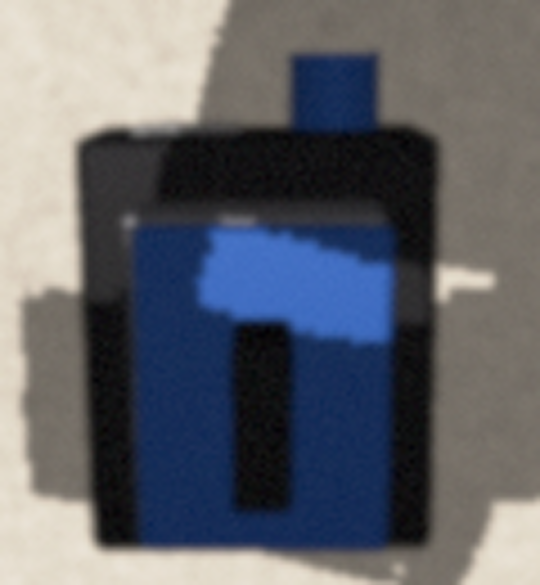

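View pics/w1t.png

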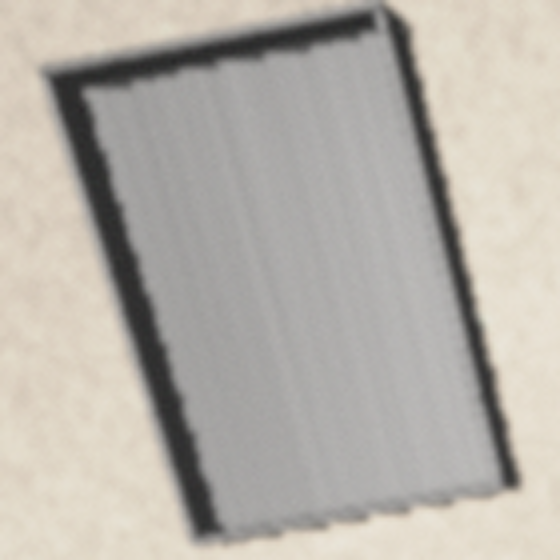

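Run:
```python
from h import *
import pickle
np.set_printoptions(precision=1,suppress=True)
st=pickle.load(open("w1.pkl","rb"))
def P(p,x0,y0,f,z): return plane("wrist",((p[0]+.5)/f-.5+x0,(p[1]+.5)/f-.5+y0),z,st)[:2]
c=np.array([P(p,195,85,4.5,108) for p in [(134,225),(394,222),(388,546),(134,546)]]);print(c,c.mean(0))
e=np.r_[[c[3]-c[0]],[c[2]-c[1]]];print(np.linalg.norm(e,axis=1),np.degrees(np.arctan2(e[:,1],e[:,0])),np.linalg.norm(c[1]-c[0]))
b=np.array([P(p,195,85,4.5,150) for p in [(236,511),(289,511)]]);print("bar far top end",b)
b=np.array([P(p,195,85,4.5,108) for p in [(234,322),(289,322)]]);print("bar near base",b)
t=np.array([P(p,35,0,4,22) for p in [(45,72),(380,8),(520,487),(197,541)]]);print(t,t.mean(0))
e=np.r_[[t[3]-t[0]],[t[2]-t[1]]];print(np.linalg.norm(e,axis=1),np.degrees(np.arctan2(e[:,1],e[:,0])),np.linalg.norm(t[1]-t[0]))
```

```text
[[ 538.5 -152.6]
 [ 540.8  -89.5]
 [ 623.7  -93.1]
 [ 620.6 -158.7]] [ 580.9 -123.5]
[82.3 83. ] [-4.2 -2.5] 63.158348654718516
bar far top end [[ 599.2 -130. ]
 [ 599.8 -118.1]]
bar near base [[ 563.4 -129.7]
 [ 564.1 -116.1]]
[[ 394.5 -370.7]
 [ 381.7 -264.9]
 [ 526.3 -240.1]
 [ 539.1 -351.6]] [ 460.4 -306.8]
[145.8 146.8] [7.5 9.7] 106.54671461888213
```

Wrist view: cap plate corners ~(224,134)–(281,206), bar in its middle, and the tray at upper left (46,18)–(164,121). The plate measures 83 x 63 mm, as it should. Averaged, the cap is at about (581.5, -123.5) with yaw -3°, the tray at about (460, -308) with yaw +7.5°. Next I go down on the bar.

Call:
{"fn": "jog_arm", "kwargs": {
  "series": [
    {"dx": 0.0045, "dy": -0.0035, "dz": -0.03, "rx": 0, "ry": 0, "rz": -0.4, "gripper": 1},
    {"dx": 0, "dy": 0, "dz": -0.045, "rx": 0, "ry": 0, "rz": 0, "gripper": 1},
    {"dx": 0, "dy": 0, "dz": -0.045, "rx": 0, "ry": 0, "rz": 0, "gripper": 1},
    {"dx": 0, "dy": 0, "dz": -0.03, "rx": 0, "ry": 0, "rz": 0, "gripper": 1},
    {"dx": 0, "dy": 0, "dz": -0.02, "rx": 0, "ry": 0, "rz": 0, "gripper": 1},
    {"dx": 0, "dy": 0, "dz": -0.01, "rx": 0, "ry": 0, "rz": 0, "gripper": 1},
    {"dx": 0, "dy": 0, "dz": 0, "rx": 0, "ry": 0, "rz": 0, "gripper": 1}
  ]
}}

```text
t: 2.9
eef_pos: [581.0, -121.5, 124.6]
tcp_rot: [-1.569, -0.001, 1.518]
ft_force: [0.7, -0.3, 0.5]
opening: 0.999
```

```bash
python3 shot.py w2; python3 shot.py s2 side; python3 -c "
from h import *
a=cv2.resize(cv2.imread('pics/w2.png'),None,fx=.75,fy=.75);b=cv2.resize(cv2.imread('pics/s2.png')[110:270,200:380],(384,341))
b=cv2.copyMakeBorder(b,0,288+0-0 if 0 else 0,0,0,0)[:288];cv2.imwrite('pics/c2.png',np.hstack([a,b]))"
```

```text
2.9 [ 580.99390045 -121.50047518  124.6398961 ] [-1.56880152e+00 -6.41218479e-04  1.51751082e+00] [ 0.67022197 -0.32070169  0.47577809] 0.9993005582525565
2.95 [ 581.48564729 -121.66959294  125.80755691] [-1.57054951e+00 -1.51244952e-04  1.51754619e+00] [-0.92198589 -0.30752272  0.20865868] 1.0009021790683739
```

View pics/c2.png

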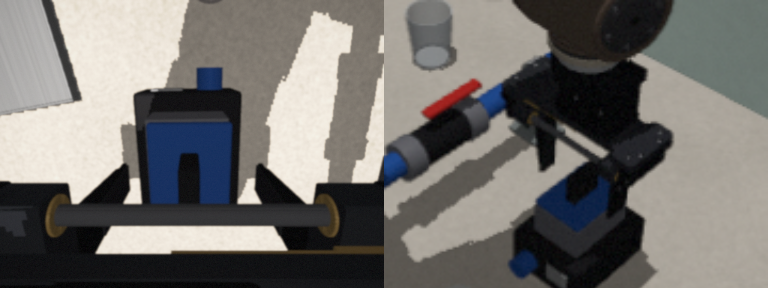

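The bar stands between the fingers, and the side view shows the fingers clear on both sides. Closing now.

Call:
{"fn": "jog_arm", "kwargs": {
  "series": [
    {"dx": 0, "dy": -0.001, "dz": -0.001, "rx": 0, "ry": 0, "rz": 0, "gripper": 0.4},
    {"dx": 0, "dy": 0, "dz": 0, "rx": 0, "ry": 0, "rz": 0, "gripper": 0.2},
    {"dx": 0, "dy": 0, "dz": 0, "rx": 0, "ry": 0, "rz": 0, "gripper": 0},
    {"dx": 0, "dy": 0, "dz": 0, "rx": 0, "ry": 0, "rz": 0, "gripper": 0},
    {"dx": 0, "dy": 0, "dz": 0, "rx": 0, "ry": 0, "rz": 0, "gripper": 0},
    {"dx": 0, "dy": 0, "dz": 0, "rx": 0, "ry": 0, "rz": 0, "gripper": 0},
    {"dx": 0, "dy": 0, "dz": 0, "rx": 0, "ry": 0, "rz": 0, "gripper": 0},
    {"dx": 0, "dy": 0, "dz": 0, "rx": 0, "ry": 0, "rz": 0, "gripper": 0}
  ]
}}

```text
t: 3.8
eef_pos: [581.4, -122.7, 124.7]
tcp_rot: [-1.571, -0.0, 1.517]
ft_force: [-0.1, 0.7, -0.1]
opening: 0.383
```

Call:
{"fn": "jog_arm", "kwargs": {
  "series": [
    {"dx": 0, "dy": 0, "dz": 0, "rx": 0, "ry": 0, "rz": 0, "gripper": 0},
    {"dx": 0, "dy": 0, "dz": 0, "rx": 0, "ry": 0, "rz": 0, "gripper": 0},
    {"dx": 0, "dy": 0, "dz": 0, "rx": 0, "ry": 0, "rz": 0, "gripper": 0},
    {"dx": 0, "dy": 0, "dz": 0, "rx": 0, "ry": 0, "rz": 0, "gripper": 0},
    {"dx": 0, "dy": 0, "dz": 0, "rx": 0, "ry": 0, "rz": 0, "gripper": 0},
    {"dx": 0, "dy": 0, "dz": 0, "rx": 0, "ry": 0, "rz": 0, "gripper": 0}
  ]
}}

```text
t: 4.4
eef_pos: [581.4, -122.7, 124.7]
tcp_rot: [-1.571, -0.0, 1.518]
ft_force: [-0.1, -0.7, 0.3]
opening: 0.143
```

Call:
{"fn": "jog_arm", "kwargs": {
  "series": [
    {"dx": 0, "dy": 0, "dz": 0, "rx": 0, "ry": 0, "rz": 0, "gripper": 0},
    {"dx": 0, "dy": 0, "dz": 0.005, "rx": 0, "ry": 0, "rz": 0, "gripper": 0},
    {"dx": 0, "dy": 0, "dz": 0.015, "rx": 0, "ry": 0, "rz": 0, "gripper": 0},
    {"dx": 0, "dy": 0, "dz": 0.02, "rx": 0, "ry": 0, "rz": 0, "gripper": 0},
    {"dx": 0, "dy": 0, "dz": 0.02, "rx": 0, "ry": 0, "rz": 0, "gripper": 0},
    {"dx": 0, "dy": 0, "dz": 0.01, "rx": 0, "ry": 0, "rz": 0, "gripper": 0}
  ]
}}

```text
t: 5.0
eef_pos: [581.7, -122.7, 196.5]
tcp_rot: [-1.573, 0.0, 1.518]
ft_force: [0.5, -0.0, -1.5]
opening: 0.149
```

```bash
python3 shot.py w3
```

```text
5.0 [ 581.72242556 -122.72836419  196.46210121] [-1.57267996e+00  3.75041055e-04  1.51756619e+00] [ 0.4693082  -0.0109333  -1.48096213] 0.14907124806194647
```

View pics/w3.png

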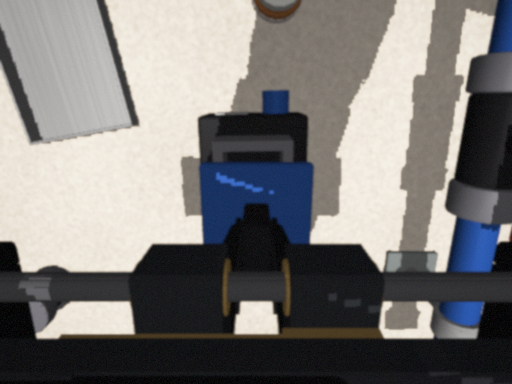

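The cap hangs level in the fingers (plate at ~(202..312,163..245)), with the mouth visible behind it. On to the tray.

Call:
{"fn": "jog_arm", "kwargs": {
  "series": [
    {"dx": -0.012, "dy": -0.0185, "dz": 0, "rx": 0, "ry": 0, "rz": 1, "gripper": 0},
    {"dx": -0.018, "dy": -0.028, "dz": 0, "rx": 0, "ry": 0, "rz": 2, "gripper": 0},
    {"dx": -0.0205, "dy": -0.0308, "dz": 0, "rx": 0, "ry": 0, "rz": 2, "gripper": 0},
    {"dx": -0.0205, "dy": -0.0308, "dz": 0, "rx": 0, "ry": 0, "rz": 2, "gripper": 0},
    {"dx": -0.0205, "dy": -0.0308, "dz": 0, "rx": 0, "ry": 0, "rz": 2, "gripper": 0},
    {"dx": -0.018, "dy": -0.028, "dz": 0, "rx": 0, "ry": 0, "rz": 1.5, "gripper": 0},
    {"dx": -0.012, "dy": -0.0185, "dz": 0, "rx": 0, "ry": 0, "rz": 0, "gripper": 0},
    {"dx": 0, "dy": 0, "dz": 0, "rx": 0, "ry": 0, "rz": 0, "gripper": 0}
  ]
}}

```text
t: 5.85
eef_pos: [458.4, -309.9, 194.0]
tcp_rot: [-1.57, -0.0, 1.698]
ft_force: [-0.2, -0.0, -1.6]
opening: 0.145
```

```bash
python3 shot.py w4;python3 shot.py s4 side
```

```text
5.85 [ 458.44747865 -309.86637544  194.00838433] [-1.57007816e+00 -4.94167351e-04  1.69803214e+00] [-0.1880093  -0.0058156  -1.59139058] 0.14483031290001644
5.9 [ 459.10111178 -308.74191156  194.02732105] [-1.57019671e+00 -9.13965291e-04  1.69845305e+00] [-0.12811597 -0.43727328 -1.1238066 ] 0.14531110582563198
```

View pics/w4.png

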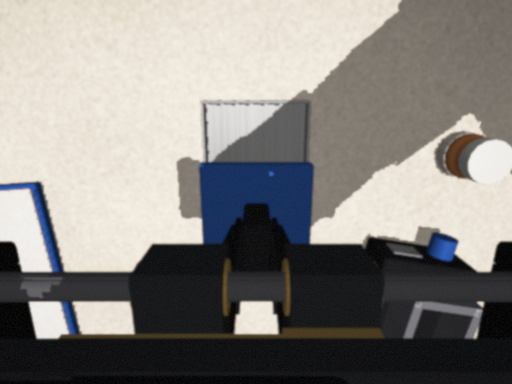

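View pics/s4.png

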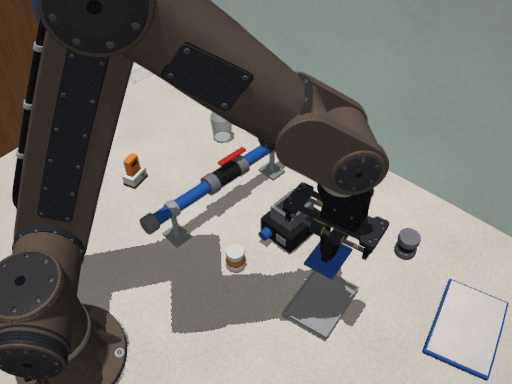

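Run:
```python
from h import *
import pickle
st=pickle.load(open("w4.pkl","rb"))
a=plane("wrist",(202.5,101),22,st);b=plane("wrist",(309.5,101),22,st);print(a,b,np.linalg.norm(a-b))
v=(b-a)/np.linalg.norm(b-a);n=np.array([v[1],-v[0],0]);print((a+b)/2+75*n, np.degrees(np.arctan2(n[1],n[0])))
```

```text
[ 393.06274921 -371.11370532   22.        ] [ 379.75471276 -266.31227749   22.        ] 105.64299838346767
[ 460.81126789 -309.26510798   22.        ] 7.236878248091733
```

Tray centre from this view is (461, -309) at 7.2°, so the alignment is good. Lowering.

Call:
{"fn": "jog_arm", "kwargs": {
  "series": [
    {"dx": 0.001, "dy": 0, "dz": -0.02, "rx": 0, "ry": 0, "rz": 0, "gripper": 0},
    {"dx": 0, "dy": 0, "dz": -0.03, "rx": 0, "ry": 0, "rz": 0, "gripper": 0},
    {"dx": 0, "dy": 0, "dz": -0.03, "rx": 0, "ry": 0, "rz": 0, "gripper": 0},
    {"dx": 0, "dy": 0, "dz": -0.03, "rx": 0, "ry": 0, "rz": 0, "gripper": 0},
    {"dx": 0, "dy": 0, "dz": -0.02, "rx": 0, "ry": 0, "rz": 0, "gripper": 0},
    {"dx": 0, "dy": 0, "dz": -0.015, "rx": 0, "ry": 0, "rz": 0, "gripper": 0},
    {"dx": 0, "dy": 0, "dz": -0.008, "rx": 0, "ry": 0, "rz": 0, "gripper": 0},
    {"dx": 0, "dy": 0, "dz": -0.004, "rx": 0, "ry": 0, "rz": 0, "gripper": 0},
    {"dx": 0, "dy": 0, "dz": 0, "rx": 0, "ry": 0, "rz": 0, "gripper": 0},
    {"dx": 0, "dy": 0, "dz": 0, "rx": 0, "ry": 0, "rz": 0, "gripper": 0}
  ]
}}

```text
t: 6.95
eef_pos: [461.2, -308.1, 38.3]
tcp_rot: [-1.571, 0.001, 1.701]
ft_force: [-0.1, 0.6, -1.3]
opening: 0.145
```

Call:
{"fn": "jog_arm", "kwargs": {
  "series": [
    {"dx": 0, "dy": 0, "dz": -0.002, "rx": 0, "ry": 0, "rz": 0, "gripper": 0},
    {"dx": 0, "dy": 0, "dz": -0.001, "rx": 0, "ry": 0, "rz": 0, "gripper": 0},
    {"dx": 0, "dy": 0, "dz": -0.001, "rx": 0, "ry": 0, "rz": 0, "gripper": 0},
    {"dx": 0, "dy": 0, "dz": -0.001, "rx": 0, "ry": 0, "rz": 0, "gripper": 0},
    {"dx": 0, "dy": 0, "dz": 0, "rx": 0, "ry": 0, "rz": 0, "gripper": 0}
  ]
}}

```text
t: 7.45
eef_pos: [460.9, -308.1, 32.7]
tcp_rot: [-1.571, -0.0, 1.701]
ft_force: [0.5, -0.5, -1.6]
opening: 0.142
```

Call:
{"fn": "jog_arm", "kwargs": {
  "series": [
    {"dx": 0, "dy": 0, "dz": -0.001, "rx": 0, "ry": 0, "rz": 0, "gripper": 0},
    {"dx": 0, "dy": 0, "dz": 0, "rx": 0, "ry": 0, "rz": 0, "gripper": 0}
  ]
}}

```text
t: 7.65
eef_pos: [460.9, -308.1, 32.6]
tcp_rot: [-1.571, 0.0, 1.701]
ft_force: [-3.4, 1.8, 11.8]
opening: 0.15
```

Contact: 12 N up. Opening slowly, then up.

Call:
{"fn": "jog_arm", "kwargs": {
  "series": [
    {"dx": 0, "dy": 0, "dz": 0.001, "rx": 0, "ry": 0, "rz": 0, "gripper": 0.25},
    {"dx": 0, "dy": 0, "dz": 0, "rx": 0, "ry": 0, "rz": 0, "gripper": 0.4},
    {"dx": 0, "dy": 0, "dz": 0, "rx": 0, "ry": 0, "rz": 0, "gripper": 0.5},
    {"dx": 0, "dy": 0, "dz": 0, "rx": 0, "ry": 0, "rz": 0, "gripper": 0.6},
    {"dx": 0, "dy": 0, "dz": 0, "rx": 0, "ry": 0, "rz": 0, "gripper": 0.6},
    {"dx": 0, "dy": 0, "dz": 0, "rx": 0, "ry": 0, "rz": 0, "gripper": 0.6},
    {"dx": 0, "dy": 0, "dz": 0, "rx": 0, "ry": 0, "rz": 0, "gripper": 0.6}
  ]
}}

```text
t: 8.35
eef_pos: [460.9, -308.0, 32.6]
tcp_rot: [-1.571, -0.0, 1.701]
ft_force: [-0.5, -0.3, -0.1]
opening: 0.592
```

Call:
{"fn": "jog_arm", "kwargs": {
  "series": [
    {"dx": 0, "dy": 0, "dz": 0.02, "rx": 0, "ry": 0, "rz": 0, "gripper": 0.6},
    {"dx": 0, "dy": 0, "dz": 0.045, "rx": 0, "ry": 0, "rz": 0, "gripper": 0.6},
    {"dx": 0, "dy": 0, "dz": 0.045, "rx": 0, "ry": 0, "rz": 0, "gripper": 0.7},
    {"dx": 0, "dy": 0, "dz": 0.045, "rx": 0, "ry": 0, "rz": 0, "gripper": 0.8},
    {"dx": 0, "dy": 0, "dz": 0.045, "rx": 0, "ry": 0, "rz": 0, "gripper": 0.9},
    {"dx": 0, "dy": 0, "dz": 0.045, "rx": 0, "ry": 0, "rz": 0, "gripper": 1},
    {"dx": 0.0235, "dy": 0.0355, "dz": 0.005, "rx": 0, "ry": 0, "rz": -2, "gripper": 1},
    {"dx": 0.0235, "dy": 0.0355, "dz": 0.005, "rx": 0, "ry": 0, "rz": -2, "gripper": 1},
    {"dx": 0.0235, "dy": 0.0355, "dz": 0.005, "rx": 0, "ry": 0, "rz": -2, "gripper": 1},
    {"dx": 0.0235, "dy": 0.0355, "dz": 0.005, "rx": 0, "ry": 0, "rz": -2, "gripper": 1},
    {"dx": 0.0235, "dy": 0.0355, "dz": 0.005, "rx": 0, "ry": 0, "rz": -2.5, "gripper": 1},
    {"dx": 0, "dy": 0, "dz": 0, "rx": 0, "ry": 0, "rz": 0, "gripper": 1}
  ]
}}

```text
t: 9.55
eef_pos: [580.3, -126.9, 303.0]
tcp_rot: [-1.572, -0.001, 1.52]
ft_force: [-1.5, -0.0, 0.1]
opening: 1.001
```

Call:
{"fn": "jog_arm", "kwargs": {
  "series": [
    {"dx": 0, "dy": 0, "dz": 0, "rx": 0, "ry": 0, "rz": 0, "gripper": 1}
  ]
}}

```text
t: 9.65
eef_pos: [578.5, -129.8, 302.4]
tcp_rot: [-1.57, -0.0, 1.52]
ft_force: [0.4, 0.4, -0.6]
opening: 1.0
```

```bash
python3 shot.py w5; python3 shot.py sc5 scene;python3 -c "
from h import *
crop('pics/w5.png',195,85,120,130,4.5,'pics/w5c.png')"
```

```text
9.65 [ 578.47520558 -129.75113325  302.40743341] [-1.57033990e+00 -5.36154498e-05  1.51980436e+00] [ 0.44408824  0.35675869 -0.62028009] 0.9999714207654483
9.7 [ 578.07339974 -130.61319977  302.36969849] [-1.57015827e+00 -3.01093761e-05  1.51849312e+00] [0.77466911 0.17001614 0.08145149] 0.9994163871012474
```

View pics/w5.png

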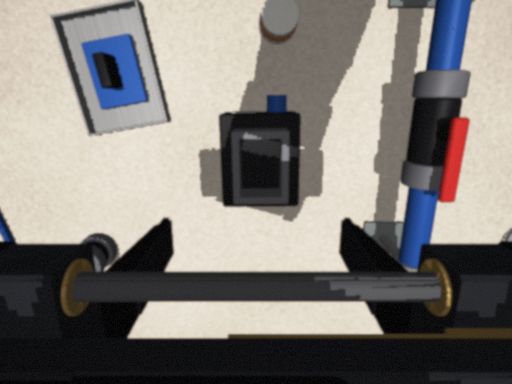

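View pics/w5c.png

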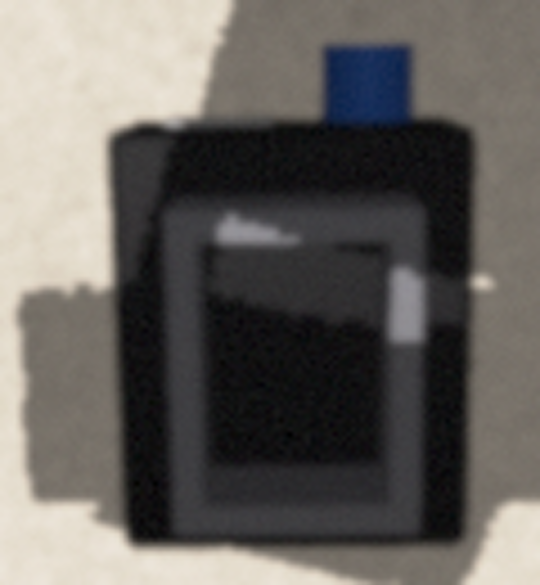

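View pics/sc5.png

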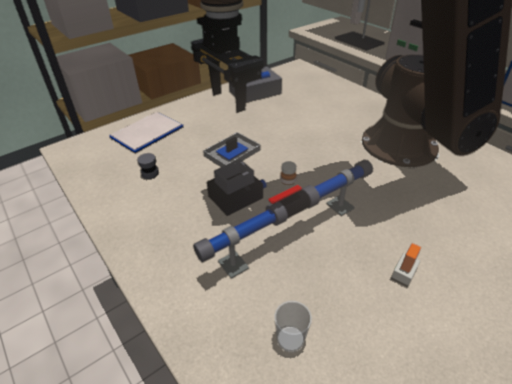

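The cap sits flat and centred in the tray, the mouth is open, the bystanders unmoved. Now the mouth centre.

Run:
```python
from h import *
import pickle
np.set_printoptions(precision=1,suppress=True)
st=pickle.load(open("w5.pkl","rb"))
def P(p,x0,y0,f,z): return plane("wrist",((p[0]+.5)/f-.5+x0,(p[1]+.5)/f-.5+y0),z,st)[:2]
for q in ([(165,202),(427,200),(423,537),(170,537)],[(205,245),(388,243),(386,503),(205,503)]):
    c=np.array([P(p,195,85,4.5,100) for p in q]);e=np.r_[[c[3]-c[0]],[c[2]-c[1]]]
    print(c,c.mean(0),np.linalg.norm(e,axis=1),np.degrees(np.arctan2(e[:,1],e[:,0])),np.linalg.norm(c[1]-c[0]),np.linalg.norm(c[3]-c[2]))
q=np.array([P(p,35,0,1,17) for p in [(83-35,43),(131-35,35),(148-35,99),(101-35,109)]]);print(q.mean(0))
```

```text
[[ 535.2 -154.6]
 [ 538.1  -90.4]
 [ 625.   -93.5]
 [ 621.6 -159.5]] [ 580.  -124.5] [86.5 87. ] [-3.3 -2.1] 64.23781714837013 66.11887335302649
[[ 546.2 -145.4]
 [ 548.1 -100.3]
 [ 615.2 -102.9]
 [ 612.8 -149.8]] [ 580.6 -124.6] [66.7 67.2] [-3.7 -2.2] 45.22858920377386 46.99054191709037
[ 462.2 -304.9]
```

Call:
{"fn": "jog_arm", "kwargs": {
  "series": [
    {"dx": -0.0144, "dy": 0.045, "dz": 0, "rx": 0, "ry": 0, "rz": 1.8, "gripper": 1},
    {"dx": -0.0144, "dy": 0.045, "dz": 0, "rx": 0, "ry": 0, "rz": 1.8, "gripper": 1},
    {"dx": -0.0144, "dy": 0.045, "dz": 0, "rx": 0, "ry": 0, "rz": 1.8, "gripper": 1},
    {"dx": -0.0144, "dy": 0.045, "dz": 0, "rx": 0, "ry": 0, "rz": 1.8, "gripper": 1},
    {"dx": -0.0144, "dy": 0.045, "dz": 0, "rx": 0, "ry": 0, "rz": 1.8, "gripper": 1},
    {"dx": -0.0144, "dy": 0.045, "dz": 0, "rx": 0, "ry": 0, "rz": 1.8, "gripper": 1},
    {"dx": -0.0144, "dy": 0.045, "dz": 0, "rx": 0, "ry": 0, "rz": 1.8, "gripper": 1},
    {"dx": -0.0144, "dy": 0.045, "dz": 0, "rx": 0, "ry": 0, "rz": 1.8, "gripper": 1},
    {"dx": -0.0144, "dy": 0.045, "dz": -0.03, "rx": 0, "ry": 0, "rz": 1.8, "gripper": 1},
    {"dx": -0.0144, "dy": 0.035, "dz": -0.03, "rx": 0, "ry": 0, "rz": 1.8, "gripper": 1},
    {"dx": 0, "dy": 0.01, "dz": 0, "rx": 0, "ry": 0, "rz": 0, "gripper": 1},
    {"dx": 0, "dy": 0, "dz": 0, "rx": 0, "ry": 0, "rz": 0, "gripper": 1}
  ]
}}

```text
t: 10.95
eef_pos: [436.1, 314.8, 245.7]
tcp_rot: [-1.57, 0.0, 1.832]
ft_force: [0.4, -1.3, 0.3]
opening: 0.996
```

Call:
{"fn": "jog_arm", "kwargs": {
  "series": [
    {"dx": 0, "dy": 0, "dz": 0, "rx": 0, "ry": 0, "rz": 0, "gripper": 1},
    {"dx": 0, "dy": 0, "dz": 0, "rx": 0, "ry": 0, "rz": 0, "gripper": 1}
  ]
}}

```text
t: 11.15
eef_pos: [436.8, 313.4, 246.8]
tcp_rot: [-1.572, -0.0, 1.83]
ft_force: [-0.1, -0.3, 0.1]
opening: 0.999
```

```bash
python3 shot.py w6; python3 -c "
from h import *
crop('pics/w6.png',195,85,130,130,4.5,'pics/w6c.png')"
```

```text
11.15 [436.84995185 313.40565169 246.8277134 ] [-1.57230731e+00 -2.85668889e-04  1.82963222e+00] [-0.11578352 -0.32160714  0.05311821] 0.9993190841710777
```

View pics/w6.png

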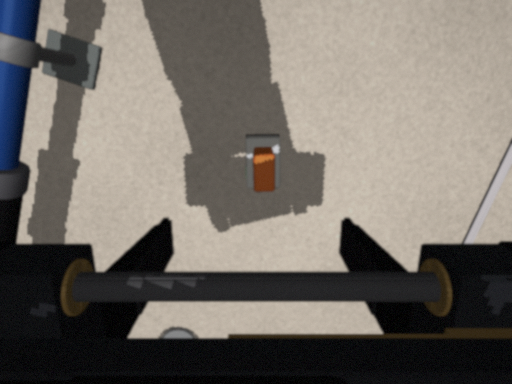

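View pics/w6c.png

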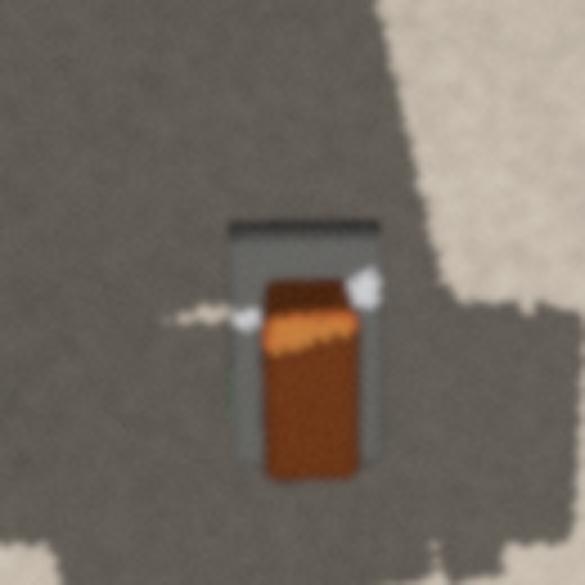

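Run:
```python
from h import *
import pickle
np.set_printoptions(precision=1,suppress=True)
st=pickle.load(open("w6.pkl","rb"))
def P(p,x0,y0,f,z): return plane("wrist",((p[0]+.5)/f-.5+x0,(p[1]+.5)/f-.5+y0),z,st)[:2]
c=np.array([P(p,195,85,4.5,86) for p in [(264,314),(358,313),(357,478),(266,478)]]);e=np.r_[[c[3]-c[0]],[c[2]-c[1]]]
print(c,c.mean(0),np.linalg.norm(e,axis=1),np.degrees(np.arctan2(e[:,1],e[:,0])),np.linalg.norm(c[1]-c[0]))
h=np.array([P(p,195,85,4.5,35) for p in [(231,236),(380,235),(378,462),(235,463)]]);e=np.r_[[h[3]-h[0]],[h[2]-h[1]]]
print(h,h.mean(0),np.linalg.norm(e,axis=1),np.degrees(np.arctan2(e[:,1],e[:,0])))
```

```text
[[417.3 305.7]
 [411.7 325.7]
 [448.5 335.8]
 [453.8 315.7]] [432.8 320.7] [37.9 38.1] [15.3 15.3] 20.826722404863954
[[408.8 294.4]
 [398.9 330.8]
 [456.5 346.6]
 [466.4 310.2]] [432.6 320.5] [59.7 59.7] [15.3 15.4]
```

The sensor grip (top ~(254..274,154..191) px) is at (433, 320.5), yaw 15.3°. Grip and housing measurements agree with each other and with the fixed cameras.

Call:
{"fn": "jog_arm", "kwargs": {
  "series": [
    {"dx": -0.004, "dy": 0.007, "dz": -0.03, "rx": 0, "ry": 0, "rz": 0.5, "gripper": 1},
    {"dx": 0, "dy": 0, "dz": -0.045, "rx": 0, "ry": 0, "rz": 0, "gripper": 1},
    {"dx": 0, "dy": 0, "dz": -0.04, "rx": 0, "ry": 0, "rz": 0, "gripper": 1},
    {"dx": 0, "dy": 0, "dz": -0.035, "rx": 0, "ry": 0, "rz": 0, "gripper": 1},
    {"dx": 0, "dy": 0, "dz": -0.025, "rx": 0, "ry": 0, "rz": 0, "gripper": 1},
    {"dx": 0, "dy": 0, "dz": -0.012, "rx": 0, "ry": 0, "rz": 0, "gripper": 1},
    {"dx": 0, "dy": 0, "dz": 0, "rx": 0, "ry": 0, "rz": 0, "gripper": 1},
    {"dx": 0, "dy": 0, "dz": 0, "rx": 0, "ry": 0, "rz": 0, "gripper": 1}
  ]
}}

```text
t: 12.0
eef_pos: [432.6, 321.6, 59.9]
tcp_rot: [-1.572, -0.0, 1.84]
ft_force: [0.8, 0.4, -0.0]
opening: 1.001
```

Call:
{"fn": "jog_arm", "kwargs": {
  "series": [
    {"dx": 0, "dy": -0.001, "dz": -0.002, "rx": 0, "ry": 0, "rz": 0, "gripper": 0.5},
    {"dx": 0, "dy": 0, "dz": 0, "rx": 0, "ry": 0, "rz": 0, "gripper": 0.3},
    {"dx": 0, "dy": 0, "dz": 0, "rx": 0, "ry": 0, "rz": 0, "gripper": 0.1},
    {"dx": 0, "dy": 0, "dz": 0, "rx": 0, "ry": 0, "rz": 0, "gripper": 0},
    {"dx": 0, "dy": 0, "dz": 0, "rx": 0, "ry": 0, "rz": 0, "gripper": 0},
    {"dx": 0, "dy": 0, "dz": 0, "rx": 0, "ry": 0, "rz": 0, "gripper": 0},
    {"dx": 0, "dy": 0, "dz": 0, "rx": 0, "ry": 0, "rz": 0, "gripper": 0},
    {"dx": 0, "dy": 0, "dz": 0, "rx": 0, "ry": 0, "rz": 0, "gripper": 0},
    {"dx": 0, "dy": 0, "dz": 0, "rx": 0, "ry": 0, "rz": 0, "gripper": 0},
    {"dx": 0, "dy": 0, "dz": 0, "rx": 0, "ry": 0, "rz": 0, "gripper": 0},
    {"dx": 0, "dy": 0, "dz": 0, "rx": 0, "ry": 0, "rz": 0, "gripper": 0},
    {"dx": 0, "dy": 0, "dz": 0, "rx": 0, "ry": 0, "rz": 0, "gripper": 0}
  ]
}}

```text
t: 13.2
eef_pos: [431.9, 320.6, 56.8]
tcp_rot: [-1.571, -0.0, 1.84]
ft_force: [-0.5, -0.5, -0.8]
opening: 0.23
```

Call:
{"fn": "jog_arm", "kwargs": {
  "series": [
    {"dx": 0, "dy": 0, "dz": 0, "rx": 0, "ry": 0, "rz": 0, "gripper": 0},
    {"dx": 0, "dy": 0, "dz": 0, "rx": 0, "ry": 0, "rz": 0, "gripper": 0},
    {"dx": 0, "dy": 0, "dz": 0.005, "rx": 0, "ry": 0, "rz": 0, "gripper": 0},
    {"dx": 0, "dy": 0, "dz": 0.015, "rx": 0, "ry": 0, "rz": 0, "gripper": 0},
    {"dx": 0, "dy": 0, "dz": 0.03, "rx": 0, "ry": 0, "rz": 0, "gripper": 0},
    {"dx": 0, "dy": 0, "dz": 0.04, "rx": 0, "ry": 0, "rz": 0, "gripper": 0},
    {"dx": 0, "dy": 0, "dz": 0.04, "rx": 0, "ry": 0, "rz": 0, "gripper": 0},
    {"dx": 0, "dy": 0, "dz": 0.04, "rx": 0, "ry": 0, "rz": 0, "gripper": 0},
    {"dx": 0, "dy": 0, "dz": 0.04, "rx": 0, "ry": 0, "rz": 0, "gripper": 0},
    {"dx": 0, "dy": 0, "dz": 0.03, "rx": 0, "ry": 0, "rz": 0, "gripper": 0},
    {"dx": 0, "dy": 0, "dz": 0.01, "rx": 0, "ry": 0, "rz": 0, "gripper": 0},
    {"dx": 0, "dy": 0, "dz": 0, "rx": 0, "ry": 0, "rz": 0, "gripper": 0}
  ]
}}

```text
t: 14.4
eef_pos: [431.9, 320.7, 307.5]
tcp_rot: [-1.573, -0.001, 1.84]
ft_force: [0.6, 0.3, -2.0]
opening: 0.228
```

```bash
python3 shot.py w7; python3 shot.py s7 side;python3 shot.py sc7 scene; python3 -c "
from h import *
a=[cv2.resize(cv2.imread(f'pics/{n}.png'),(400,300)) for n in ('w7','s7')];cv2.imwrite('pics/c7.png',np.hstack(a))"
```

```text
14.4 [431.89443188 320.65832951 307.54554239] [-1.57255118e+00 -5.34761205e-04  1.84048053e+00] [ 0.63076233  0.34366663 -1.99980796] 0.22813997020457352
14.45 [431.55507667 320.43995863 306.01770215] [-1.57007180e+00  6.57617281e-05  1.84037403e+00] [ 0.79827701 -0.06162309 -2.97028721] 0.23047420635680926
14.5 [431.40884431 320.33620404 305.27118361] [-1.56855301e+00  4.87573309e-04  1.84038435e+00] [-0.2457751  -0.45227442 -2.78740751] 0.22797425412461284
```

View pics/c7.png

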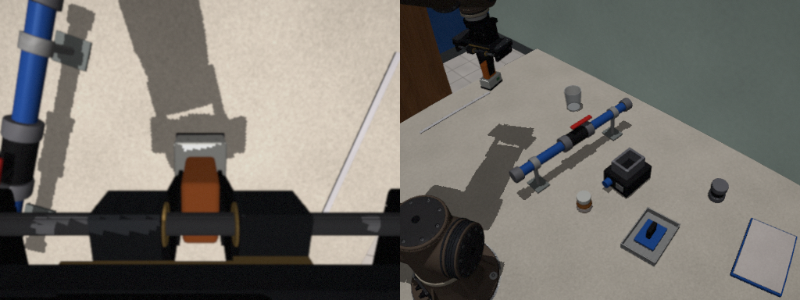

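Sensor head held upright at the grip; the side view shows the cap still in the tray. Carrying across at 248 mm lens height.

Call:
{"fn": "jog_arm", "kwargs": {
  "series": [
    {"dx": 0.0054, "dy": -0.0162, "dz": 0, "rx": 0, "ry": 0, "rz": -0.7, "gripper": 0},
    {"dx": 0.0108, "dy": -0.0323, "dz": 0, "rx": 0, "ry": 0, "rz": -1.3, "gripper": 0},
    {"dx": 0.0135, "dy": -0.0404, "dz": 0, "rx": 0, "ry": 0, "rz": -1.7, "gripper": 0},
    {"dx": 0.0135, "dy": -0.0404, "dz": 0, "rx": 0, "ry": 0, "rz": -1.7, "gripper": 0},
    {"dx": 0.0135, "dy": -0.0404, "dz": 0, "rx": 0, "ry": 0, "rz": -1.7, "gripper": 0},
    {"dx": 0.0135, "dy": -0.0404, "dz": 0, "rx": 0, "ry": 0, "rz": -1.7, "gripper": 0},
    {"dx": 0.0135, "dy": -0.0404, "dz": 0, "rx": 0, "ry": 0, "rz": -1.7, "gripper": 0},
    {"dx": 0.0135, "dy": -0.0404, "dz": 0, "rx": 0, "ry": 0, "rz": -1.7, "gripper": 0},
    {"dx": 0.0135, "dy": -0.0404, "dz": 0, "rx": 0, "ry": 0, "rz": -1.7, "gripper": 0},
    {"dx": 0.0135, "dy": -0.0404, "dz": 0, "rx": 0, "ry": 0, "rz": -1.7, "gripper": 0},
    {"dx": 0.0108, "dy": -0.0323, "dz": 0, "rx": 0, "ry": 0, "rz": -1.3, "gripper": 0},
    {"dx": 0.0081, "dy": -0.0242, "dz": 0, "rx": 0, "ry": 0, "rz": -1, "gripper": 0}
  ]
}}

```text
t: 15.75
eef_pos: [575.1, -109.7, 304.7]
tcp_rot: [-1.568, -0.001, 1.526]
ft_force: [1.0, 0.2, -2.7]
opening: 0.229
```

Call:
{"fn": "jog_arm", "kwargs": {
  "series": [
    {"dx": 0.0054, "dy": -0.0162, "dz": 0, "rx": 0, "ry": 0, "rz": -0.3, "gripper": 0},
    {"dx": 0, "dy": 0, "dz": 0, "rx": 0, "ry": 0, "rz": 0, "gripper": 0},
    {"dx": 0, "dy": 0, "dz": 0, "rx": 0, "ry": 0, "rz": 0, "gripper": 0},
    {"dx": 0, "dy": 0, "dz": 0, "rx": 0, "ry": 0, "rz": 0, "gripper": 0}
  ]
}}

```text
t: 16.15
eef_pos: [580.1, -122.6, 306.6]
tcp_rot: [-1.57, -0.0, 1.524]
ft_force: [-0.7, 0.4, -2.9]
opening: 0.23
```

Call:
{"fn": "jog_arm", "kwargs": {
  "series": [
    {"dx": 0, "dy": -0.001, "dz": -0.02, "rx": 0, "ry": 0, "rz": 0, "gripper": 0},
    {"dx": 0, "dy": 0, "dz": -0.03, "rx": 0, "ry": 0, "rz": 0, "gripper": 0},
    {"dx": 0, "dy": 0, "dz": -0.03, "rx": 0, "ry": 0, "rz": 0, "gripper": 0},
    {"dx": 0, "dy": 0, "dz": -0.015, "rx": 0, "ry": 0, "rz": 0, "gripper": 0},
    {"dx": 0, "dy": 0, "dz": 0, "rx": 0, "ry": 0, "rz": 0, "gripper": 0},
    {"dx": 0, "dy": 0, "dz": 0, "rx": 0, "ry": 0, "rz": 0, "gripper": 0},
    {"dx": 0, "dy": 0, "dz": 0, "rx": 0, "ry": 0, "rz": 0, "gripper": 0}
  ]
}}

```text
t: 16.85
eef_pos: [580.9, -124.5, 213.2]
tcp_rot: [-1.573, 0.0, 1.523]
ft_force: [0.5, 0.0, -2.7]
opening: 0.226
```

```bash
python3 shot.py w8; python3 shot.py s8 side;python3 shot.py sc8 scene; python3 -c "
from h import *
a=cv2.resize(cv2.imread('pics/s8.png')[150:260,230:350],(400,367),interpolation=2);b=cv2.resize(cv2.imread('pics/sc8.png')[120:230,180:300],(400,367),interpolation=2)
cv2.imwrite('pics/c8.png',np.hstack([a,b]))"
```

```text
16.85 [ 580.85751893 -124.47733217  213.19334909] [-1.57276448e+00  4.07785034e-04  1.52334939e+00] [ 0.52626893  0.017651   -2.70168096] 0.22601059459019388
16.9 [ 580.82532512 -124.5788722   213.160686  ] [-1.57279044e+00  4.50213180e-04  1.52322282e+00] [-0.05949272  0.23490503 -2.26579004] 0.23256816638161448
16.95 [ 580.7181001  -124.67125564  212.99210971] [-1.57256874e+00  3.89141920e-04  1.52301910e+00] [ 1.31299881 -0.44339261 -2.70951147] 0.22847098612182556
```

View pics/c8.png

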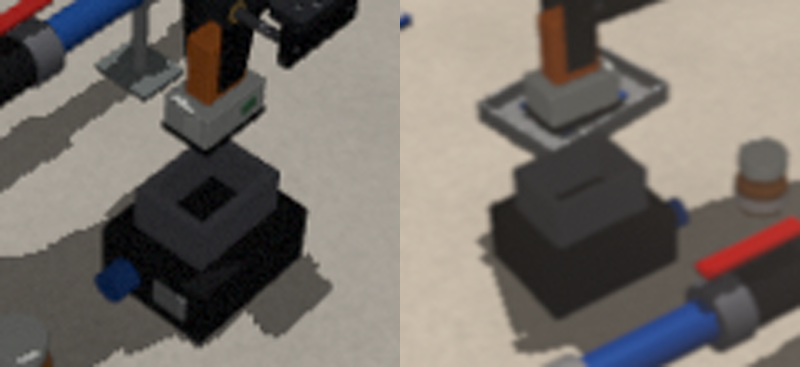

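View pics/w8.png

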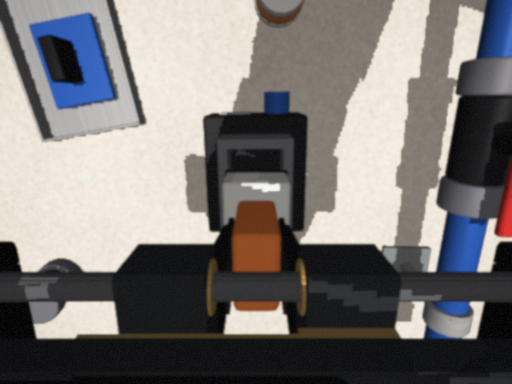

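Run:
```python
from h import *
import pickle
np.set_printoptions(precision=1,suppress=True)
f=400/120
def U(p,x0,y0): return ((p[0]+.5)/f-.5+x0,(p[1]+.5)/f-.5+y0)
for n,x0,y0,ox,sens,rim in [("side",230,150,0,[(163,122),(265,98)],[(135,192),(280,178)]),("scene",180,120,400,[(525,113),(621,100)],[(514,178),(646,179)])]:
    s=[plane(n,U((p[0]-ox,p[1]),x0,y0),156)[:2] for p in sens]; r=[plane(n,U((p[0]-ox,p[1]),x0,y0),100)[:2] for p in rim]
    print(n,s,np.mean(s,0),np.linalg.norm(s[0]-s[1]),r,np.mean(r,0),np.linalg.norm(r[0]-r[1]))
st=pickle.load(open("w8.pkl","rb"))
for uv in [(218,140),(295,138)]: print(plane("wrist",uv,100,st))
for uv in [(222,176),(291,176)]: print(plane("wrist",uv,156+35,st))
```

```text
side [array([560.5, -98.9]), array([ 626.3, -137. ])] [ 593.4 -118. ] 76.0029464008658 [array([537.9, -93.9]), array([ 616.9, -162.7])] [ 577.4 -128.3] 104.78697184313982
scene [array([ 611.6, -145.3]), array([ 546.1, -113.4])] [ 578.8 -129.4] 72.79965149103887 [array([ 625.9, -147.5]), array([547.8, -82.3])] [ 586.8 -114.9] 101.72960144131572
[ 538.  -154.1  100. ]
[539.4 -89.6 100. ]
[ 547.4 -142.3  191. ]
[ 549.3 -102.6  191. ]
```

Run:
```python
from h import *
crop('pics/s8.png',262,160,70,80,8,'pics/z1.png');crop('pics/sc8.png',205,125,75,70,8,'pics/z2.png')
```

```text
(no output)
```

View pics/z1.png

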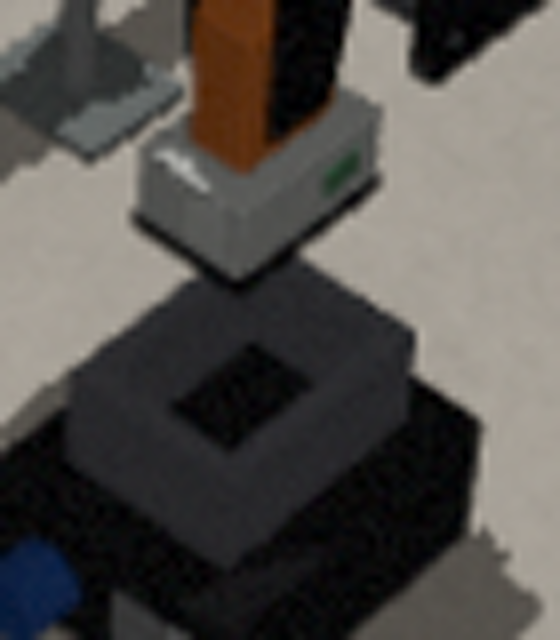

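View pics/z2.png

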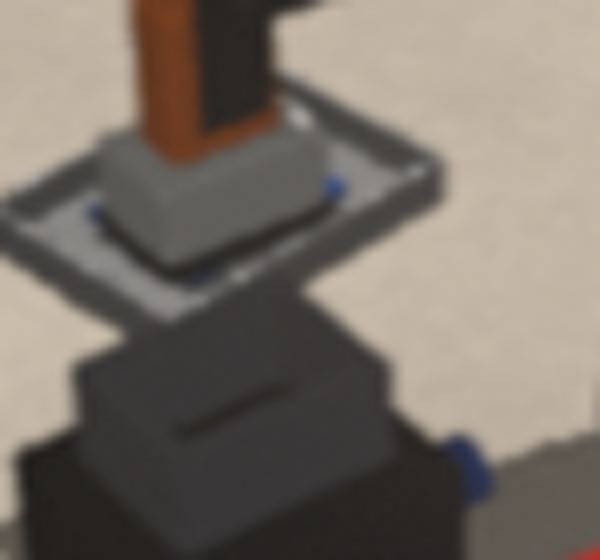

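Run:
```python
from h import *
np.set_printoptions(precision=1,suppress=True)
sd=lambda x,y:("side",((x+.5)/8-.5+262,(y+.5)/8-.5+160)); sc=lambda x,y:("scene",((x+.5)/8-.5+205,(y+.5)/8-.5+125))
a=tri(sd(135,220),sc(335,208));b=tri(sd(380,180),sc(103,222));print(a,b,(a[0]+b[0])/2)
r=tri(sd(70,380),sc(390,370));q=tri(sd(413,335),sc(78,372));print(r,q,(r[0]+q[0])/2)
print(plane("side",sd(238,290)[1],156),plane("scene",sc(178,276)[1],156))
```

```text
(array([ 552.9, -103.6,  161.8]), np.float64(1.851683654289089)) (array([ 612.4, -145. ,  160.8]), np.float64(3.2764100972474695)) [ 582.7 -124.3  161.3]
(array([540.1, -92.7,  98. ]), np.float64(0.17007809798252205)) (array([ 620.3, -157. ,   98.3]), np.float64(3.248154839622488)) [ 580.2 -124.8   98.2]
[ 556.1 -140.2  156. ] [ 606.1 -111.2  156. ]
```

Two-view triangulation: lens face centre (582.7, -124.3, 161), rim centre (580.2, -124.8, 98). Horizontal offset is about 2.5 mm; the height gap is 63 mm by vision and 56 mm by kinematics, so lowering 46 mm is safe by both.

Call:
{"fn": "jog_arm", "kwargs": {
  "series": [
    {"dx": -0.001, "dy": 0, "dz": -0.01, "rx": 0, "ry": 0, "rz": 0, "gripper": 0},
    {"dx": 0, "dy": 0, "dz": -0.015, "rx": 0, "ry": 0, "rz": 0, "gripper": 0},
    {"dx": 0, "dy": 0, "dz": -0.01, "rx": 0, "ry": 0, "rz": 0, "gripper": 0},
    {"dx": 0, "dy": 0, "dz": -0.006, "rx": 0, "ry": 0, "rz": 0, "gripper": 0},
    {"dx": 0, "dy": 0, "dz": -0.003, "rx": 0, "ry": 0, "rz": 0, "gripper": 0},
    {"dx": 0, "dy": 0, "dz": 0, "rx": 0, "ry": 0, "rz": 0, "gripper": 0},
    {"dx": 0, "dy": 0, "dz": 0, "rx": 0, "ry": 0, "rz": 0, "gripper": 0},
    {"dx": 0, "dy": 0, "dz": 0, "rx": 0, "ry": 0, "rz": 0, "gripper": 0},
    {"dx": 0, "dy": 0, "dz": 0, "rx": 0, "ry": 0, "rz": 0, "gripper": 0}
  ]
}}

```text
t: 17.9
eef_pos: [579.5, -124.8, 168.2]
tcp_rot: [-1.571, 0.0, 1.523]
ft_force: [-0.4, -0.3, -1.1]
opening: 0.234
```

```bash
python3 shot.py s9 side;python3 shot.py sc9 scene; python3 shot.py w9
python3 - <<'E'
from h import *
crop('pics/s9.png',262,160,70,80,8,'pics/z3.png');crop('pics/sc9.png',205,125,75,70,8,'pics/z4.png')
E
```

```text
17.9 [ 579.49055763 -124.78925813  168.18241153] [-1.57132785e+00  5.32651400e-05  1.52279757e+00] [-0.41066831 -0.31910992 -1.06214944] 0.23364373889462745
17.95 [ 579.47434167 -124.7667251   168.13715875] [-1.57125130e+00  5.35362695e-05  1.52281529e+00] [ 0.32542002  0.19564345 -2.6350597 ] 0.23475254366611095
18.0 [ 579.46945986 -124.74913274  168.09440364] [-1.57119383e+00 -6.32491758e-06  1.52282496e+00] [-0.45985121 -0.26211234 -2.4944223 ] 0.2303281346231035
```

View pics/z3.png

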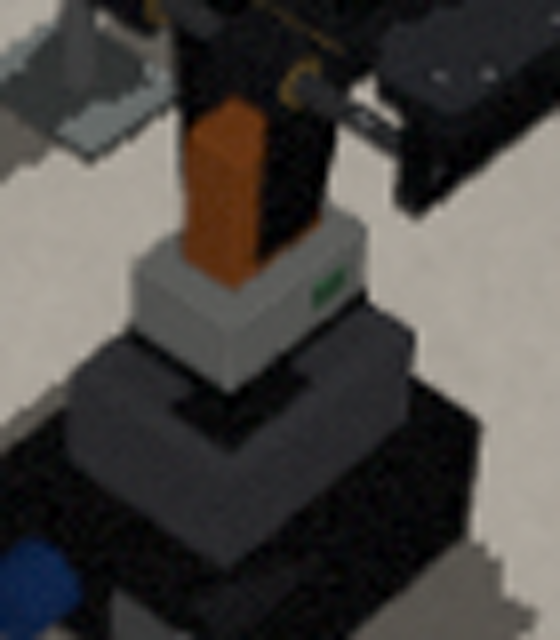

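View pics/z4.png

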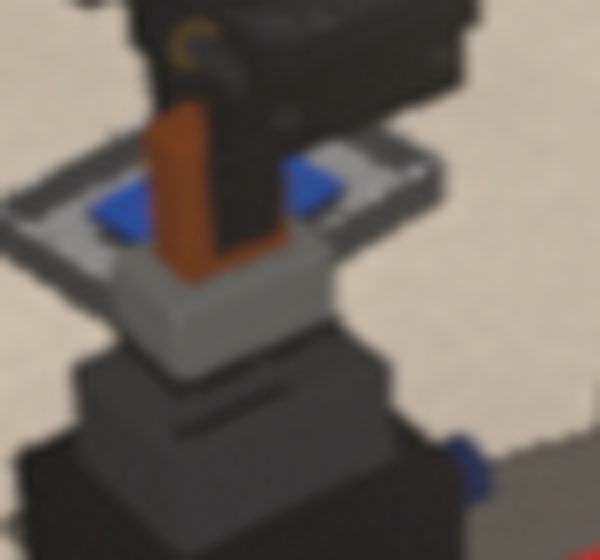

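View pics/w9.png

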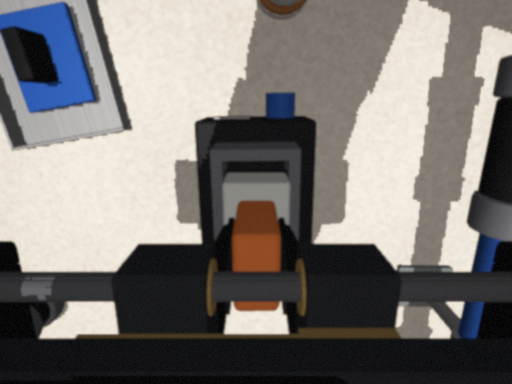

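Run:
```python
from h import *
import pickle
np.set_printoptions(precision=1,suppress=True)
sd=lambda x,y:("side",((x+.5)/8-.5+262,(y+.5)/8-.5+160)); sc=lambda x,y:("scene",((x+.5)/8-.5+205,(y+.5)/8-.5+125))
a=tri(sd(134,266),sc(334,240));b=tri(sd(365,226),sc(112,262));print(a,b,(a[0]+b[0])/2)
a=tri(sd(133,332),sc(332,324));b=tri(sd(363,294),sc(116,332));print(a,b,(a[0]+b[0])/2)
st=pickle.load(open("w9.pkl","rb"))
for z,uvs in [(100,[(212,144),(299,142)]),(146,[(223,173),(290,173)])]:
    p=[plane("wrist",u,z,st) for u in uvs];print(z,p,(p[0]+p[1])/2)
```

```text
(array([ 550.8, -106.4,  146.9]), np.float64(0.35615027439391983)) (array([ 609.7, -144.4,  144.2]), np.float64(0.9875114555106012)) [ 580.2 -125.4  145.6]
(array([ 553.8, -104.8,  116.2]), np.float64(0.04173300095335362)) (array([ 610.2, -145.6,  116.3]), np.float64(1.181164256461171)) [ 582.  -125.2  116.2]
100 [array([ 533.5, -153.2,  100. ]), array([535. , -92.2, 100. ])] [ 534.3 -122.7  100. ]
146 [array([ 544.2, -141.8,  146. ]), array([ 546.1, -103.4,  146. ])] [ 545.2 -122.6  146. ]
```

Housing top triangulates to z 145.6, so the lens face is at about 110.6, roughly 11 mm above the rim. Offset from the mouth is about 1 mm in every view, and the cap lies flat in the tray. Handing in.

```bash
python3 -c "
from cell import env
s=env.state();print(s['t'],s['eef_pos'],s['qvel'].round(4),s['ft_force'],s['opening']);print(env.job_done())"
```

```text
18.05 [ 579.43979706 -124.78223451  168.04165014] [ 0.0004  0.0021  0.0014  0.0001 -0.0004  0.0016] [ 0.49243292  0.08040854 -2.73381149] 0.22677709591470907
the job is handed in; nothing more can be done
None
```

I took the cap off the cell, set it down and released it upright in the tray. I then gripped the sensor head by its orange grip, carried it over the pipe line with its lens face at about 248 mm, and handed in while holding it above the cell mouth. No verdict was reported, and the robot's clock read 18 s of the 67 s allowed.

**Last checks:**
- **Height:** the lens face is about 11 mm above the rim by both kinematics and the triangulated housing top.
- **Centring and squareness:** the horizontal offset from the mouth is about 1 mm in two views. The tool yaw matches the measured cell yaw (about -2.8°) within about 1°.
- **Hold:** the arm was still, the opening of 0.23 fits the 22 mm grip, and the force matched the sensor's weight only.
- **Cap and bystanders:** the cap measured within about 5 mm of the tray centre after release and still lies there in the last wrist picture. The beaker, coupling and jar looked unmoved in the pictures after the cap was set down; I did not measure them again at the end.

**What disagreed:**
- The scene and side cameras disagreed by up to 6 mm in y, so I averaged or triangulated them.
- The height triangulated from the lens-face edges came out 5–6 mm higher than kinematics. It would put the gap at about 16–18 mm, at or near the 18 mm limit. I trusted the clearer housing top edges instead.

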